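# Press a block battery home in the tester's free bay

### The arm

A 7-joint arm with a two-finger parallel gripper is mounted at the origin on a cart in front of the work surface, level with it; the furniture and walls round the work are solid. World frame = base frame: x ahead of the robot, y to its left, z up, the work surface at z = 0. Lengths are in m, angles in rad, forces in N, time in s.
With the tool pointing down it reaches from about 0.4 to 0.925 m from the base axis. Payload 5.6 kg.
Tool frame: the origin (TCP) lies at the very end of the fingers, on their centre line; the grasp point (between the pads) lies 19 mm behind it; z points along the fingers, y is the line along which they close (so a half turn about z gives the same grasp; the last joint's range is limited). The gripper opens to 85 mm and grips with 20 to 120 N. Pads are 22 mm wide; open, the fingers measure 114 mm over their backs; the gripper's body (76 mm by 85 mm) begins 54 mm behind the grasp point. The pads swing forward as they close: fully open they stand 13 mm farther back than shut.
Start: joints at [1.26, 0.468, -0.012, 1.603, 0.006, 1.071, -0.056], TCP at [0.172, -0.627, 0.231] pointing down, gripper open.
Joint ranges: [-2.53, 2.53], [-0.31, 2.02], [-1.57, 1.55], [0.28, 2.44], [-1.29, 4.43], [0.15, 1.84], [-2.92, 2.92]. Speed limits (rad/s): [2.57, 2.57, 3.14, 3.14, 3.14, 3.14, 3.14].

### API

Orientations are given as a unit quaternion [x, y, z, w].
In Python, from rig import ctrl gives the robot as it stands.
- The arm moves only by the tool carry_out, never from a script. Its argument "deltas" is a list of rows, each an object with "fingers": the finger opening in cm, from 0 to 8.54; "offset": the shift along the tool's x, y, z in cm, a list of three; "angular": the turn, a rotation vector about the tool's x, y, z in rad, a list of three. In form: [{"fingers": fingers, "offset": [tx, ty, tz], "angular": [rx, ry, rz]}, ...]. A call has 1 to 10 rows; each row shifts and turns the commanded pose from where the row before left it, along the tool's axes as they then stand; what a row does not reach is not made up. A row lasts 1/10 s, in which the tool goes at most 50 mm and 8.59 degrees, less where a joint would pass 70% of its speed; a pose out of reach is approached as far as the arm can. A call with a gripper value outside its range is refused whole. The fingers move at their own pace and stop on an object; "force" is the grip in N (left out, the last holds). Time passes only in rows, so rows that do not move let the fingers close. It gives the time, the measured TCP pose, the force, the opening and the grip force at its end, in the units of the state.
- ctrl.get_obs(): the state, without advancing time (a new reading comes with each control period).
- ctrl.camera(name): name is "scene" or "top" or "wrist"; returns the picture (420x560x3 uint8, red, green, blue); there is no depth.
- ctrl.calibration(name): a dict with "fx", "fy", "cx", "cy" (pixels), "R" (3x3) and "t" (3): a world point X has camera coordinates R X + t; the wrist camera has in their place "T_tool_cam" (4x4, takes a point from camera to tool coordinates, whose origin is the TCP and whose axes are the flange's). Camera axes: x right, y down, z forward; pixel columns grow to the right and rows downward; lengths in m; the calibration is good to about 2 mm. The wrist camera is an equidistant fisheye: a pixel r from the principal point sees the ray r / f radians off the axis. A picture is of the moment at which its call begins: read the wrist's pose just before it. calibration takes no time and is no camera call.
- ctrl.hand_in(): hands the job in; it is judged then, once.
Trained networks look in the newest picture that a camera, given by its name, has taken for a name from the list of things; names that differ only in an ending like _2 or _b are one class to them, and where a whole thing is asked for, a point or a joint stands for the part that bears it (a point fixed in the world has none). Each returns a list of dicts, best first, with "p" (0 to 1); they miss things now and then, are a little off and sometimes report something else, mostly with a low value. They report only what shows in the picture. A call takes as long as a camera call. They do not tell look-alikes from the thing itself.
- ctrl.spot_in(name, camera): "uv" ([column, row] in pixels, amid what is visible of it).
- ctrl.outline_of(name, camera): "pixels" (420x560 bool, what is visible of it) and "uv" ([column, row] in pixels, amid what is visible of it).
- ctrl.mark_of(name, camera): "uv" ([column, row] in pixels: a listed point, or the origin of a listed thing).
The state is a dict: "clock": time; "joint_positions": joint angles; "dq": joint speeds; "tau": joint torques, N m; "tool_pos": TCP position; "tcp_rot": TCP orientation; "ft_force": force on the tool from outside, world axes, zero at the start; "ft_torque": the same for the moment, N m; "grip_width": opening from 0.0 (shut) to 1.0 (fully open); "gripper_force": force on a finger pad.
Only numpy, scipy, OpenCV 4.12 (cv2) and the standard library are available. Lean on these libraries where they do the work, as an engineer would, in place of code of your own. Each camera call takes 0.05 s, during which the arm holds its last target. There are 200 camera calls.

### The job

Check the loose block battery on the two-bay battery tester: lay it on the bay that is still empty, terminals towards the contacts, and feed it under the lip without ramming it until the sprung contacts are pushed fully home. They spring back as soon as you let go, so finish still holding the battery pressed home for the reading, and leave the battery in the other bay as it lies.

Things in the scene. Friction and masses are not known exactly. Their poses are not given: they have to be found in the camera images.
- spare_cell: loose block battery to check, black with copper band, lying flat on the 3 mm tan mat: body 26 wide (x +-13), 44 long (y -21 to +23), 17 mm high (z 0 to 17), 45 g; origin under it. Two snap terminals stick out 3 mm beyond the end face at y = -21 (banded end). Grip across the 26 mm by the rear half (y 0 to +23); keep fingers off the front half, it goes under the lip
- spare_terminals (a point): middle of the loose battery's terminal end face (body frame 0, -21, 8.5 mm)
- docked_cell: a like battery that already lies in one of the tester's two bays (left or right, it differs), terminals just in front of the contacts, not pressed; leave it alone. Origin and axes as for the loose one
- tester: fixed two-bay battery tester: slate base plate 142 x 204, 8 mm high; a light grey head along its far side, 204 wide, 57 mm high in all, front at x = 21 mm. Origin on the bench between the bays; x = push direction, into the head; y left. Bay centre lines at y = +45 (left) and -45 mm (right). Before each pocket a deck 22 mm wide, top 22 mm above the bench, from x = -34 mm
- bay_left (a point): left bay: point on the deck top (z 22 mm), on the centre line, under the front edge of the steel lip; axes as tester, x into the pocket. Pocket 30 mm wide, 19.5 mm high under the lip, with flared mouth (35 mm wide). Face of the sprung contact carrier: 6 mm behind this point when free, 11.5 mm when home, as the battery's end face then is (terminals enter recesses)
- bay_right (a point): right bay: the same point, sizes and axes as for the left bay
- contact_left (a joint): travel of the left bay's contact carrier: 0 = free, 0.0055 m = fully home, at a firm stop. Its spring pushes back along the tester's -x with 3 N at first and 8.5 N when home
- contact_right (a joint): the same for the right bay's contact carrier
Not all that is in view belongs to the job. What is shaped like the spare_cell but pink or yellow is not meant.

How it is judged:
By the outcome, as a careful person would: the job done as asked, in the order asked, and still so for the second after the job is handed in, while the arm keeps its last pose, push and grip.
It also fails if it takes over 38 s, if anything falls off the work surface, if the arm or the gripper's body presses on something with over 40 N, if the wrist force passes 120 N, or if a joint passes its speed limit or range.

## Working session

There is one attempt and no reset: what is moved stays moved. The work goes in short steps, Python scripts to look and compute and a tool call to move; the robot and the scene stay as the last step left them, time stands still between calls to the robot, and variables do not carry over. Pictures are saved under pics/ and viewed, at most 10 in all, crops included, and the job is handed in when it is done.

Besides the shell and the picture viewer there is one more tool, called after "Call:" as name(argument=value, ...) on one line, values as JSON. carry_out: Moves the arm, as the interface text tells. Its arguments: {"type":"object","properties":{"deltas":{"type":"array","items":{"type":"object","properties":{"fingers":{"type":"number"},"offset":{"type":"array","items":{"type":"number"}},"angular":{"type":"array","items":{"type":"number"}}}}},"force":{"type":"number"}},"required":["deltas"]}

```bash
mkdir -p pics; cat > h.py <<'E'
import numpy as np,cv2
from rig import ctrl
from scipy.spatial.transform import Rotation as R
def save(im,n): cv2.imwrite('pics/'+n+'.png',im[:,:,::-1])
def ray(cam,uv,obs=None):
    c=ctrl.calibration(cam); x=(uv[0]-c['cx'])/c['fx']; y=(uv[1]-c['cy'])/c['fy']
    if 'R' in c:
        Rm=np.array(c['R']); d=Rm.T@[x,y,1]; return -Rm.T@np.array(c['t']),d
    r=np.hypot(x,y); d=np.array([x/r*np.sin(r),y/r*np.sin(r),np.cos(r)]) if r>1e-9 else np.array([0,0,1.])
    T=np.array(c['T_tool_cam']); Rt=R.from_quat(obs['tcp_rot']).as_matrix()
    return np.array(obs['tool_pos'])+Rt@T[:3,3],Rt@T[:3,:3]@d
def hit(cam,uv,z,obs=None):
    o,d=ray(cam,uv,obs); return o+d*(z-o[2])/d[2]
def proj(cam,X,obs=None):
    c=ctrl.calibration(cam); X=np.array(X,float)
    if 'R' in c: p=np.array(c['R'])@X+c['t']; return np.array([c['fx']*p[0]/p[2]+c['cx'],c['fy']*p[1]/p[2]+c['cy']])
    T=np.array(c['T_tool_cam']); Rt=R.from_quat(obs['tcp_rot']).as_matrix()
    p=T[:3,:3].T@(Rt.T@(X-obs['tool_pos'])-T[:3,3]); a=np.arctan2(np.hypot(p[0],p[1]),p[2]); h=np.hypot(p[0],p[1])
    return np.array([c['fx']*a*p[0]/h+c['cx'],c['fy']*a*p[1]/h+c['cy']])
E
python3 - <<'E'
from h import *
np.set_printoptions(precision=4,suppress=True)
o=ctrl.get_obs(); print(o)
ims=[ctrl.camera(c) for c in('top','scene')]
save(ims[0],'top0');save(ims[1],'scene0')
zs=dict(spare_cell=.003,spare_terminals=.0115,docked_cell=.022,tester=0,bay_left=.022,bay_right=.022)
for n,z in zs.items():
  for c in('top','scene'):
    for r in ctrl.mark_of(n,c)[:4]: print(n,c,round(r['p'],2),np.array(r['uv']),hit(c,r['uv'],z)[:2])
E
```

```text
{'clock': 0.0, 'joint_positions': array([ 1.26  ,  0.4684, -0.0116,  1.6036,  0.006 ,  1.0714, -0.0563]), 'dq': array([ 0.    ,  0.0024, -0.0003, -0.0013, -0.0005, -0.0003,  0.002 ]), 'tau': array([ -0.0001, -53.2375,   0.0214, -25.1303,   0.0115,   0.0076,
         0.    ]), 'tool_pos': array([ 0.1718, -0.6263,  0.2303]), 'tcp_rot': array([ 0.9911,  0.1334, -0.0002, -0.0009]), 'ft_force': array([-0.3899, -0.1538,  0.7422]), 'ft_torque': array([ 0.0038, -0.032 , -0.0015]), 'gripper_force': 0.0, 'grip_width': 0.999531208721675}
spare_cell top 0.81 [162.7 270. ] [0.329  0.2269]
spare_cell top 0.53 [176.1 142.6] [0.6249 0.1929]
spare_cell top 0.48 [160.6 231.2] [0.4181 0.2309]
spare_cell scene 0.74 [288.1 346.9] [0.3286 0.2443]
spare_cell scene 0.57 [176.2 269.7] [0.6276 0.1905]
spare_cell scene 0.57 [256.  324.1] [0.4086 0.2288]
spare_terminals top 0.67 [180.7 147.8] [0.6103 0.1805]
spare_terminals top 0.66 [156.2 241.1] [0.3956 0.2389]
spare_terminals top 0.54 [148.4 277.5] [0.3137 0.2572]
spare_terminals scene 0.78 [182.9 268.5] [0.6121 0.1855]
spare_terminals scene 0.75 [291.6 358.4] [0.3108 0.2663]
spare_terminals scene 0.57 [257.8 331.3] [0.3958 0.2449]
docked_cell top 0.66 [377.6 183.1] [ 0.5139 -0.2723]
docked_cell scene 0.46 [307.1 152.2] [ 0.5154 -0.2638]
docked_cell scene 0.42 [296.3 165.9] [ 0.5194 -0.2044]
tester top 0.98 [356.9 180. ] [ 0.5253 -0.2296]
tester scene 0.77 [294.7 166.1] [ 0.5315 -0.2222]
tester scene 0.45 [185.2 266.4] [0.6161 0.1729]
bay_left top 0.82 [343.4 160.8] [ 0.5679 -0.1956]
bay_left scene 0.67 [280.5 162.6] [ 0.5612 -0.1969]
bay_left scene 0.17 [174.  273.6] [0.6169 0.2101]
bay_right top 0.6 [380.8 174.6] [ 0.5334 -0.2807]
bay_right scene 0.89 [303.  151.5] [ 0.5262 -0.2614]
```

View pics/top0.png

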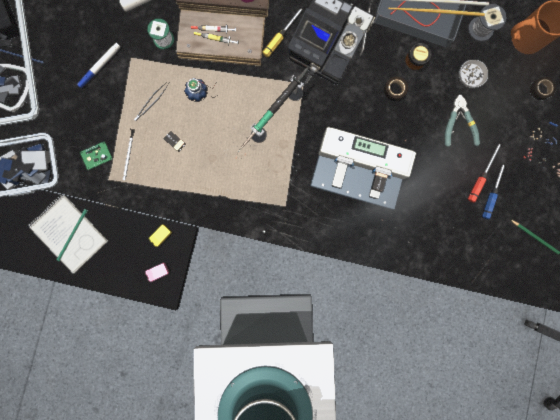

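View pics/scene0.png

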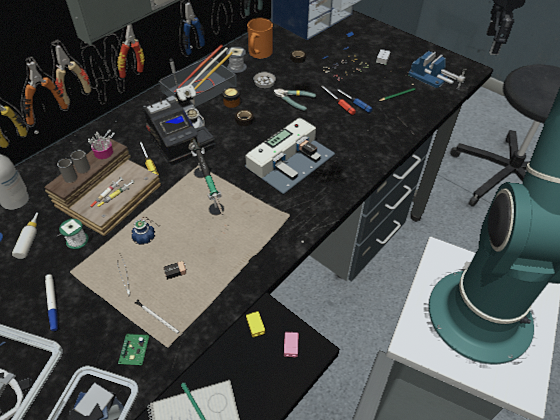

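```bash
python3 - <<'E'
import cv2,numpy as np
a=cv2.imread('pics/top0.png'); 
x=[a[215:295,120:210],a[110:190,140:230],a[120:220,300:420]]
x=[cv2.resize(i,(390,int(390*i.shape[0]/i.shape[1])),interpolation=cv2.INTER_CUBIC) for i in x]
s=cv2.imread('pics/scene0.png')[240:370,130:320]; s=cv2.resize(s,(390,267),interpolation=cv2.INTER_CUBIC)
h=[cv2.resize(i,(390,298)) for i in x+[s]]
cv2.imwrite('pics/crop0.png',np.vstack([np.hstack(h[:2]),np.hstack(h[2:])]))
E
```

```text
(no output)
```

View pics/crop0.png

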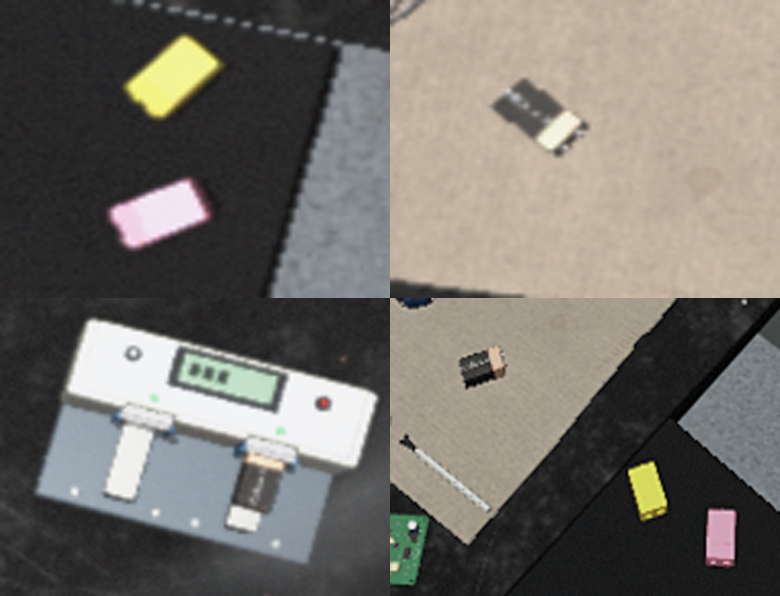

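The black and copper battery at top (175,141) on the mat is the spare. The others that could be taken for it:
- yellow look-alike at (160,236)
- pink look-alike at (157,272)
- docked cell at (380,183), in the right bay

The close crop shows the black body and the copper band with two terminals pointing down-right, so it's the spare. The left bay, at (342,165), is empty. I'll look at the tester on the way to the battery.

Call:
carry_out(deltas=[{"fingers":8.5,"offset":[3.9,-3.0,0],"angular":[0,0,0]},{"fingers":8.5,"offset":[3.9,-3.0,0],"angular":[0,0,0]},{"fingers":8.5,"offset":[3.9,-3.0,0],"angular":[0,0,0]},{"fingers":8.5,"offset":[3.9,-3.0,0],"angular":[0,0,0]},{"fingers":8.5,"offset":[3.9,-3.0,0],"angular":[0,0,0]},{"fingers":8.5,"offset":[3.9,-3.0,0],"angular":[0,0,0]},{"fingers":8.5,"offset":[3.9,-3.0,0],"angular":[0,0,0]},{"fingers":8.5,"offset":[3.9,-3.0,0],"angular":[0,0,0]},{"fingers":8.5,"offset":[3.9,-3.0,0],"angular":[0,0,0]},{"fingers":8.5,"offset":[0,0,0],"angular":[0,0,0]}])

```text
clock: 1.7
tool_pos: [0.4435, -0.2668, 0.2318]
tcp_rot: [0.99, 0.139, 0.002, -0.001]
ft_force: [0.5, 0.1, -0.2]
grip_width: 0.994
gripper_force: 0.0
```

```bash
python3 - <<'E'
from h import *
np.set_printoptions(precision=4,suppress=True)
o=ctrl.get_obs(); print(o['tool_pos'],o['tcp_rot'],np.abs(o['dq']).max(),ctrl.calibration('wrist'))
save(ctrl.camera('wrist'),'w1')
zs=dict(docked_cell=.022,tester=0,bay_left=.022,bay_right=.022)
for n,z in zs.items():
    for r in ctrl.mark_of(n,'wrist')[:2]: print(n,round(r['p'],2),np.array(r['uv']),hit('wrist',r['uv'],z,o)[:2])
E
```

```text
[ 0.4435 -0.2668  0.2318] [ 0.9903  0.1392  0.0016 -0.0009] 0.09458367948350246 {'fx': 325.19226210127806, 'fy': 325.19226210127806, 'cx': 273.3446695631715, 'cy': 214.49767692897666, 'T_tool_cam': array([[ 0.0004, -0.9627, -0.2705,  0.0695],
       [ 1.    ,  0.0009, -0.0017,  0.    ],
       [ 0.0019, -0.2705,  0.9627, -0.1409],
       [ 0.    ,  0.    ,  0.    ,  1.    ]])}
docked_cell 0.55 [302.2 120.3] [ 0.5248 -0.2745]
tester 0.93 [265.8 104.3] [ 0.5318 -0.2315]
bay_left 0.64 [235.8  67.4] [ 0.5613 -0.1904]
bay_left 0.17 [303.8 123.4] [ 0.5221 -0.2771]
bay_right 0.57 [311.6 112.4] [ 0.536  -0.2817]
```

View pics/w1.png

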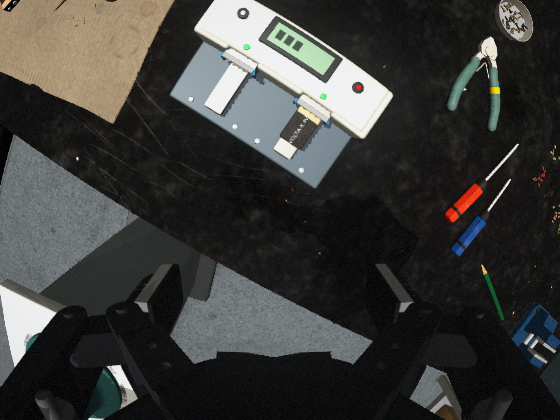

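The wrist picture shows the tester. The left bay is empty, with its lip at about (240,62) and its deck end at (213,108). The docked cell is in the right bay at (300,125). I'll fit the tester pose from the plate corners and deck ends.

```bash
python3 - <<'E'
from h import *
np.set_printoptions(precision=4,suppress=True)
o=ctrl.get_obs()
a=cv2.imread('pics/w1.png')[0:200,160:360]; cv2.imwrite('pics/w1c.png',cv2.resize(a,(600,600),interpolation=cv2.INTER_CUBIC))
P=[hit('wrist',u,z,o)[:2] for u,z in [((171.5,96),.008),((317,188),.008),((206,105),.022),((221,114),.022),((275,153),.022),((291,160),.022)]]
print(np.array(P))
d=P[0]-P[1]; print('plate len',np.linalg.norm(d),'yawx',np.degrees(np.arctan2(d[1],d[0]))-90)
d=(P[2]+P[3]-P[4]-P[5])/2; print('decks',np.linalg.norm(d),np.degrees(np.arctan2(d[1],d[0]))-90)
E
```

```text
[[ 0.5107 -0.1349]
 [ 0.4497 -0.3232]
 [ 0.5088 -0.1804]
 [ 0.503  -0.1989]
 [ 0.4766 -0.2659]
 [ 0.4739 -0.2846]]
plate len 0.1979248953421095 yawx -17.941418710323532
decks 0.0908875474776584 -19.694889709980387
```

View pics/w1c.png

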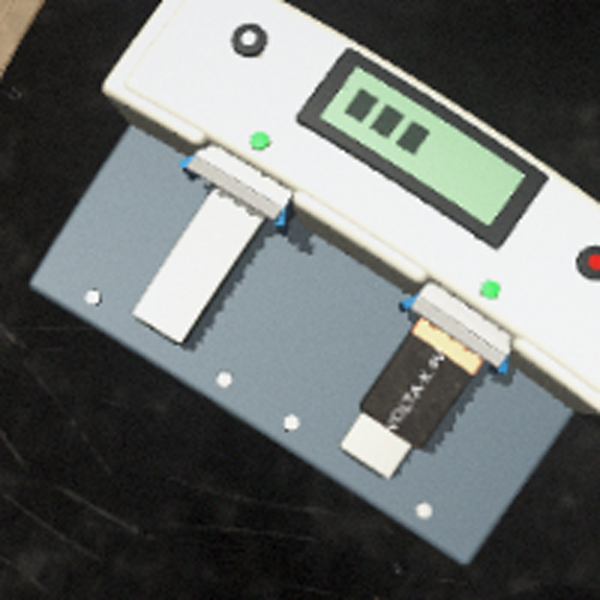

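Call:
carry_out(deltas=[{"fingers":8.5,"offset":[2.9,-4.0,0.6],"angular":[0,0,0]},{"fingers":8.5,"offset":[2.9,-4.0,0.6],"angular":[0,0,0]},{"fingers":8.5,"offset":[2.9,-4.0,0.6],"angular":[0,0,0]},{"fingers":8.5,"offset":[2.9,-4.0,0.6],"angular":[0,0,0]},{"fingers":8.5,"offset":[2.9,-4.0,0.6],"angular":[0,0,0]},{"fingers":8.5,"offset":[2.9,-4.0,0.6],"angular":[0,0,0]},{"fingers":8.5,"offset":[2.9,-4.0,0.6],"angular":[0,0,-0.13]},{"fingers":8.5,"offset":[2.9,-4.0,0.6],"angular":[0,0,-0.13]},{"fingers":8.5,"offset":[2.5,-3.0,0.5],"angular":[0,0,-0.13]},{"fingers":8.5,"offset":[0,0,0],"angular":[0,0,0]}])

```text
clock: 2.95
tool_pos: [0.5781, 0.1422, 0.1775]
tcp_rot: [0.945, 0.327, 0.0, -0.002]
ft_force: [0.1, 1.0, 0.3]
grip_width: 0.99
gripper_force: 0.0
```

```bash
python3 - <<'E'
from h import *
np.set_printoptions(precision=4,suppress=True)
o=ctrl.get_obs(); print(o['tool_pos'],o['tcp_rot'],np.abs(o['dq']).max())
im=ctrl.camera('wrist');save(im,'w2')
for n,z in dict(spare_cell=.003,spare_terminals=.0115).items():
    for r in ctrl.mark_of(n,'wrist')[:2]: print(n,round(r['p'],2),np.array(r['uv']),hit('wrist',r['uv'],z,o)[:2])
for r in ctrl.outline_of('spare_cell','wrist')[:2]:
    ys,xs=np.nonzero(r['pixels']); print(round(r['p'],2),r['uv'],len(xs))
    pts=np.array([hit('wrist',(u,v),.02,o)[:2] for u,v in zip(xs,ys)],np.float32); print(cv2.minAreaRect(pts*1000))
E
```

```text
[0.5781 0.1422 0.1775] [ 0.945   0.3269  0.0001 -0.002 ] 0.07641979828558955
spare_cell 0.78 [124.2 260.3] [0.4144 0.2317]
spare_cell 0.66 [263.6 126.5] [0.6259 0.1928]
spare_terminals 0.94 [ 77.9 301.2] [0.3218 0.2566]
spare_terminals 0.63 [268.3 145. ] [0.6151 0.1783]
0.97 [123.5, 264.9] 978
((418.33038330078125, 228.94329833984375), (31.342864990234375, 51.296173095703125), 45.08867645263672)
0.93 [93.2, 302.0] 564
((339.81683349609375, 236.71881103515625), (34.14644241333008, 49.827964782714844), 24.198928833007812)
```

View pics/w2.png

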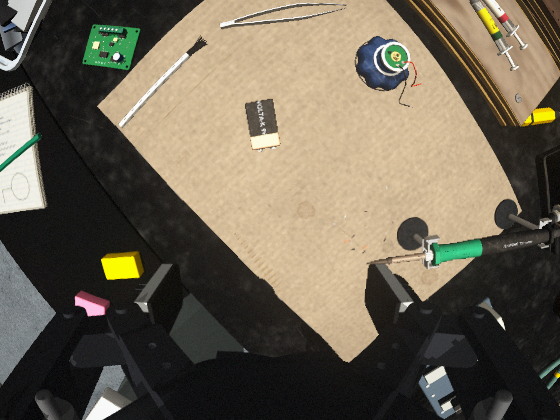

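The wrist picture shows the spare at (263,125), with its copper band and terminals at the lower end (266,145). Nothing is near it. Next I'll work out its exact pose.

```bash
python3 - <<'E'
from h import *
np.set_printoptions(precision=4,suppress=True)
o=ctrl.get_obs()
a=cv2.imread('pics/w2.png'); g=a[85:165,225:305]
cv2.imwrite('pics/w2c.png',cv2.resize(g,(560,560),interpolation=cv2.INTER_CUBIC))
for r in ctrl.outline_of('spare_cell','wrist'):
    if abs(r['uv'][0]-263)>40: continue
    m=r['pixels']; ys,xs=np.nonzero(m); print(round(r['p'],2),r['uv'],len(xs))
    pts=np.array([hit('wrist',(u,v),.02,o)[:2] for u,v in zip(xs,ys)],np.float32); print(cv2.minAreaRect(pts*1000))
for u in [(246,102),(273.5,98),(280,147),(252,151)]: print(hit('wrist',u,.02,o)[:2])
E
```

```text
0.92 [263.4, 124.6] 1380
((628.322021484375, 183.96011352539062), (46.447540283203125, 26.89714241027832), 46.37907409667969)
[0.6362 0.209 ]
[0.6541 0.1913]
[0.6219 0.1592]
[0.6034 0.1773]
```

View pics/w2c.png

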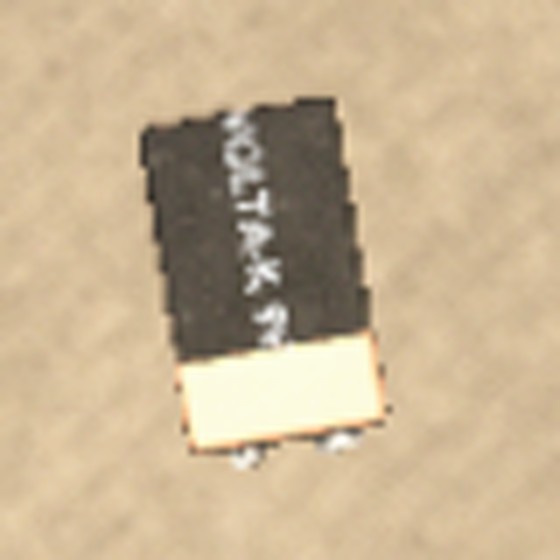

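Call:
carry_out(deltas=[{"fingers":8.5,"offset":[1.95,-0.1,2.9],"angular":[0,0,0]},{"fingers":8.5,"offset":[1.95,-0.1,2.9],"angular":[0,0,0]},{"fingers":8.5,"offset":[1.95,-0.1,2.9],"angular":[0,0,0]},{"fingers":6,"offset":[1.95,-0.1,2.9],"angular":[0,0,0]},{"fingers":5,"offset":[0,0,0],"angular":[0,0,-0.12]},{"fingers":5,"offset":[0,0,0],"angular":[0,0,0]},{"fingers":5,"offset":[0,0,0],"angular":[0,0,0]}])

```text
clock: 3.9
tool_pos: [0.6384, 0.1859, 0.0628]
tcp_rot: [0.926, 0.377, 0.0, 0.0]
ft_force: [-0.2, -0.8, -0.0]
grip_width: 0.588
gripper_force: 0.0
```

```bash
python3 - <<'E'
from h import *
np.set_printoptions(precision=4,suppress=True)
o=ctrl.get_obs(); print(o['tool_pos'],o['tcp_rot'],R.from_quat(o['tcp_rot']).as_matrix(),np.abs(o['dq']).max())
save(ctrl.camera('wrist'),'w3')
for r in ctrl.outline_of('spare_cell','wrist'):
    m=r['pixels']; ys,xs=np.nonzero(m); 
    pts=np.array([hit('wrist',(u,v),.02,o)[:2] for u,v in zip(xs,ys)],np.float32)
    if pts[:,0].mean()>.55: print(round(r['p'],2),r['uv'],len(xs),cv2.minAreaRect(pts*1000))
E
```

```text
[0.6384 0.1859 0.0628] [0.9263 0.3768 0.0003 0.0004] [[ 0.716   0.6981  0.0008]
 [ 0.6981 -0.716  -0.0004]
 [ 0.0002  0.0009 -1.    ]] 0.017533522457094313Traceback (most recent call last):
  File "<stdin>", line 7, in <module>
  File "h.py", line 13, in hit
    o,d=ray(cam,uv,obs); return o+d*(z-o[2])/d[2]
        ~~~^^^^^^^^^^^^
  File "h.py", line 6, in ray
    c=ctrl.calibration(cam); x=(uv[0]-c['cx'])/c['fx']; y=(uv[1]-c['cy'])/c['fy']
ValueError: time passes only in moves, steps and waits
```

View pics/w3.png

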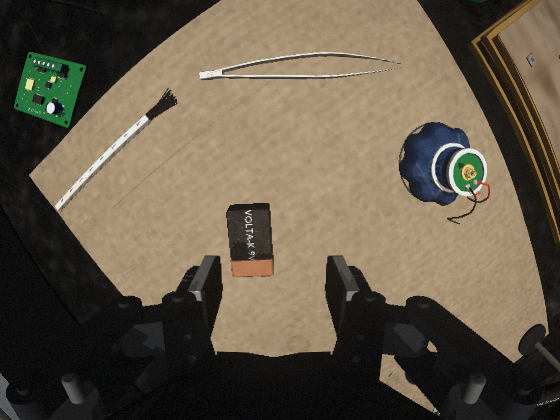

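```bash
sed -i 's/^def save/import functools\ncal=functools.lru_cache(ctrl.calibration)\ndef save/; s/c=ctrl.calibration(cam)/c=cal(cam)/' h.py
python3 - <<'E'
from h import *
np.set_printoptions(precision=4,suppress=True)
o=ctrl.get_obs(); Rt=R.from_quat(o['tcp_rot']).as_matrix()
for r in ctrl.outline_of('spare_cell','wrist'):
    m=r['pixels']; ys,xs=np.nonzero(m); 
    pts=np.array([hit('wrist',(u,v),.02,o)[:2] for u,v in zip(xs,ys)],np.float32)
    if pts[:,0].mean()>.55: print(round(r['p'],2),r['uv'],len(xs),cv2.minAreaRect(pts*1000)); print(cv2.boxPoints(cv2.minAreaRect(np.c_[xs,ys].astype(np.float32))))
print(proj('wrist',[.637,.193,.02],o))
for a,b in [(11,-13),(11,13),(-33,13),(-33,-13)]:
  p=np.array([.637,.193])+.7071e-3*np.array([a+b,a-b]); print(a,b,[proj('wrist',[*p,z],o) for z in(.02,.003)])
a=cv2.imread('pics/w3.png')[190:300,190:350]; cv2.imwrite('pics/w3c.png',cv2.resize(a,(800,550),interpolation=cv2.INTER_CUBIC))
E
```

```text
0.57 [250.4, 240.4] 3114 ((629.4111328125, 196.95162963867188), (47.32890701293945, 26.458913803100586), 46.927772521972656)
[[225.3922 204.453 ]
 [269.6906 202.1216]
 [273.5497 275.4448]
 [229.2513 277.7762]]
[263.3342 237.2182]
11 -13 [array([241.09  , 219.8988]), array([243.613 , 212.3819])]
11 13 [array([284.9433, 219.4646]), array([284.0432, 211.9592])]
-33 13 [array([284.841 , 285.5401]), array([284.048 , 273.9276])]
-33 -13 [array([244.1674, 285.757 ]), array([246.2003, 274.17  ])]
```

View pics/w3c.png

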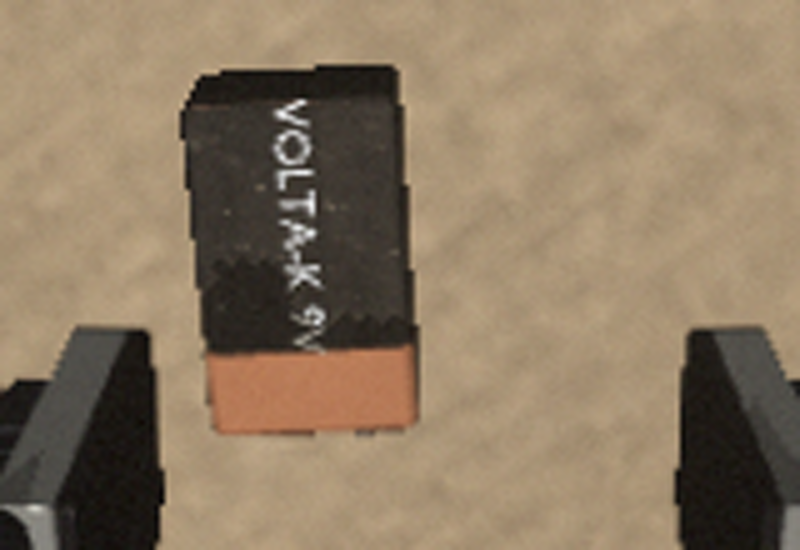

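```bash
python3 - <<'E'
from h import *
np.set_printoptions(precision=4,suppress=True)
o=ctrl.get_obs(); Rt=R.from_quat(o['tcp_rot']).as_matrix(); print(o['tool_pos'])
C=np.array([hit('wrist',u,.02,o) for u in [(226.4,211.6),(270,210.2),(273,275.6),(232.4,276.6)]])
L=(C-o['tool_pos'])@Rt; print(L[:,:2]*1000)
f=L[2:,:2].mean(0); r=L[:2,:2].mean(0); d=r-f; ang=np.arctan2(d[1],d[0]); print('len',np.hypot(*d)*1000,'ang tool',ang)
e=d/np.hypot(*d); c=(f+r)/2; g=c+e*.0115; print('centre',c*1000,'grip',g*1000)
E
```

```text
[0.6384 0.1866 0.0634]
[[ 19.4924 -27.5526]
 [ 20.3425  -1.7507]
 [-22.1797   0.0099]
 [-23.1332 -25.7148]]
len 42.6119187342175 ang tool -0.04223530175147103
centre [ -1.3695 -13.752 ] grip [ 10.1202 -14.2376]
```

Call:
carry_out(deltas=[{"fingers":5.5,"offset":[1.0,-1.4,0],"angular":[0,0,0]},{"fingers":5.5,"offset":[0,0,1.0],"angular":[0,0,-0.04]},{"fingers":5.5,"offset":[0,0,1.5],"angular":[0,0,0]},{"fingers":5.5,"offset":[0,0,0],"angular":[0,0,0]},{"fingers":5.5,"offset":[0,0,0],"angular":[0,0,0]}])

```text
clock: 4.55
tool_pos: [0.6344, 0.204, 0.0359]
tcp_rot: [0.918, 0.397, -0.001, 0.0]
ft_force: [0.6, -0.1, -0.2]
grip_width: 0.646
gripper_force: 0.0
```

```bash
python3 - <<'E'
from h import *
np.set_printoptions(precision=4,suppress=True)
o=ctrl.get_obs(); print(o['tool_pos'],o['ft_force'],np.abs(o['dq']).max())
a=ctrl.camera('wrist'); save(a,'w4f'); save(cv2.resize(a[170:380,150:430],(800,600),interpolation=cv2.INTER_CUBIC),'w4')
E
```

```text
[0.6344 0.204  0.0359] [ 0.5747 -0.1367 -0.2402] 0.017838120568159255
```

View pics/w4.png

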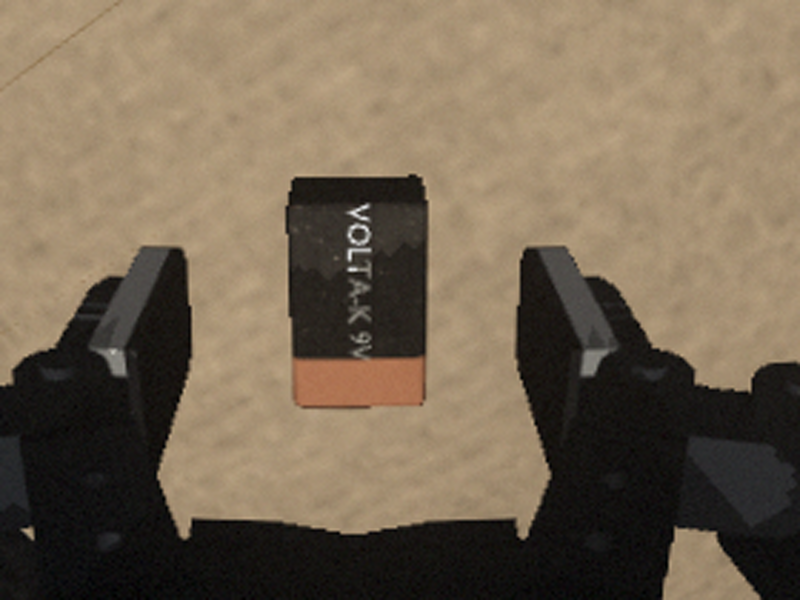

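The battery sits centred and aligned between the fingers. Next I'll work out the shift along its length.

```bash
python3 - <<'E'
from h import *
np.set_printoptions(precision=4,suppress=True)
o=ctrl.get_obs(); Rt=R.from_quat(o['tcp_rot']).as_matrix(); print(o['tool_pos'])
C=np.array([hit('wrist',(150+u*.35,170+v*.35),.02,o) for u,v in [(290,204),(427,203),(424,404),(294,407)]])
print(((C-o['tool_pos'])@Rt)*1000)
E
```

```text
[0.6349 0.2042 0.0366]
[[ 10.7959 -10.9843  16.5861]
 [ 11.0078  13.7994  16.5769]
 [-31.948   14.5634  16.6211]
 [-32.6705 -11.3139  16.6312]]
```

Call:
carry_out(deltas=[{"fingers":5.5,"offset":[0,0.15,1.2],"angular":[0,0,0]},{"fingers":5.5,"offset":[0,0,1.2],"angular":[0,0,0]},{"fingers":5.0,"offset":[0,0,0.75],"angular":[0,0,0]},{"fingers":4,"offset":[0,0,0],"angular":[0,0,0]},{"fingers":2,"offset":[0,0,0],"angular":[0,0,0]},{"fingers":2,"offset":[0,0,0],"angular":[0,0,0]},{"fingers":2,"offset":[0,0,0],"angular":[0,0,0]},{"fingers":2,"offset":[0,0,0],"angular":[0,0,0]}], force=60)

```text
clock: 5.4
tool_pos: [0.6363, 0.2036, 0.0061]
tcp_rot: [0.918, 0.398, 0.0, 0.0]
ft_force: [1.0, -0.2, -0.4]
grip_width: 0.287
gripper_force: 60.3
```

Call:
carry_out(deltas=[{"fingers":2,"offset":[0,0,-2],"angular":[0,0,0]},{"fingers":2,"offset":[0,0,-4.5],"angular":[0,0,0]},{"fingers":2,"offset":[0,0,-4.5],"angular":[0,0,0]},{"fingers":2,"offset":[0,0,-4.5],"angular":[0,0,0]},{"fingers":2,"offset":[-2,0.7,-4],"angular":[0,0,0]},{"fingers":2,"offset":[-4.3,1.55,0],"angular":[0,0,0]},{"fingers":2,"offset":[-4.3,1.55,0],"angular":[0,0,0]},{"fingers":2,"offset":[-4.3,1.55,0],"angular":[0,0,0]},{"fingers":2,"offset":[-4.3,1.55,0],"angular":[0,0,0]},{"fingers":2,"offset":[-4.3,1.55,0],"angular":[0,0,0]}])

```text
clock: 6.4
tool_pos: [0.5363, -0.0271, 0.2025]
tcp_rot: [0.917, 0.398, 0.001, 0.001]
ft_force: [1.2, -1.0, -1.0]
grip_width: 0.289
gripper_force: 60.5
```

Call:
carry_out(deltas=[{"fingers":2,"offset":[-4.3,1.55,0],"angular":[0,0,0]},{"fingers":2,"offset":[-4.3,1.55,0],"angular":[0,0,0]},{"fingers":2,"offset":[-4.3,1.55,0],"angular":[0,0,0]},{"fingers":2,"offset":[-4.3,1.55,0],"angular":[0,0,0]},{"fingers":2,"offset":[-4.3,1.55,0],"angular":[0,0,0]},{"fingers":2,"offset":[-2,0.7,0],"angular":[0,0,0]},{"fingers":2,"offset":[0,0,0],"angular":[0,0,0]},{"fingers":2,"offset":[0,0,0],"angular":[0,0,0]},{"fingers":2,"offset":[0,0,0],"angular":[0,0,0]},{"fingers":2,"offset":[0,0,0],"angular":[0,0,0]}])

```text
clock: 7.4
tool_pos: [0.4388, -0.2535, 0.2012]
tcp_rot: [0.917, 0.399, 0.0, 0.0]
ft_force: [0.6, 0.8, -1.1]
grip_width: 0.284
gripper_force: 60.5
```

```bash
python3 - <<'E'
from h import *
np.set_printoptions(precision=4,suppress=True)
o=ctrl.get_obs(); print(o['clock'],o['tool_pos'],o['tcp_rot'],np.abs(o['dq']).max(),o['joint_positions'],o['grip_width'])
a=ctrl.camera('wrist'); save(a,'w5')
for n,z in dict(docked_cell=.022,tester=0,bay_left=.022,bay_right=.022).items():
    for r in ctrl.mark_of(n,'wrist')[:2]: print(n,round(r['p'],2),np.array(r['uv']),hit('wrist',r['uv'],z,o)[:2])
ol=ctrl.outline_of('tester','wrist')[0]['pixels']; cv2.imwrite('pics/m5.png',ol*255)
# plate (slate) colour segmentation inside the outline
c,_=cv2.findContours(ol.astype(np.uint8),0,2); c=max(c,key=cv2.contourArea); print(cv2.approxPolyDP(c,5,True)[:,0].tolist())
b=cv2.imread('pics/w5.png').astype(int); B,G,Rr=b[...,0],b[...,1],b[...,2]
pl=((B-Rr>12)&ol).astype(np.uint8); c,_=cv2.findContours(pl,0,2); c=max(c,key=cv2.contourArea); print('plate',cv2.contourArea(c),cv2.approxPolyDP(c,4,True)[:,0].tolist())
wh=((b.min(2)>140)&ol).astype(np.uint8); cs,_=cv2.findContours(wh,0,2)
for c in sorted(cs,key=cv2.contourArea)[::-1][:4]: print('white',cv2.contourArea(c),cv2.approxPolyDP(c,2.5,True)[:,0].tolist())
E
```

```text
7.4 [ 0.4388 -0.2535  0.2012] [0.917  0.3988 0.0003 0.0001] 0.006104056888098017 [ 0.8019  0.2989 -0.404   1.9572  0.1465  0.9129 -0.4261] 0.28419070139456315
docked_cell 0.85 [348.7 155. ] [ 0.5224 -0.2745]
tester 0.76 [320.  115.8] [ 0.5294 -0.2277]
bay_left 0.93 [323.1  69.1] [ 0.5608 -0.1938]
bay_right 0.66 [360.3 149. ] [ 0.5355 -0.2778]
[[371, 0], [313, 3], [303, 22], [240, 50], [321, 220], [379, 194], [399, 204], [443, 181], [416, 94]]
plate 9959.0 [[303, 22], [241, 53], [323, 220], [380, 194], [373, 175], [378, 167], [373, 170], [370, 165], [337, 180], [316, 182], [307, 161], [367, 131], [355, 129], [335, 93], [341, 80], [333, 84], [329, 79], [279, 102], [270, 79], [319, 56], [323, 45], [315, 44]]
white 11884.0 [[309, 7], [324, 37], [335, 48], [324, 45], [320, 49], [336, 81], [346, 77], [337, 59], [341, 59], [348, 75], [346, 82], [366, 127], [372, 130], [382, 153], [383, 169], [395, 202], [404, 201], [442, 182], [441, 168], [414, 92], [371, 1], [322, 0]]
white 5517.0 [[304, 26], [242, 50], [287, 137], [295, 133], [292, 129], [297, 125], [302, 128], [295, 131], [303, 133], [299, 129], [306, 126], [307, 130], [303, 131], [308, 129], [306, 125], [309, 127], [318, 116], [335, 111], [334, 114], [338, 110], [333, 112], [330, 108], [344, 104], [339, 105], [341, 102], [337, 101], [341, 99], [337, 97], [332, 100], [326, 85], [279, 105], [275, 100], [269, 80], [280, 99], [328, 78], [320, 59], [313, 59], [315, 45], [307, 31], [301, 32]]
white 378.0 [[368, 131], [360, 136], [374, 169], [382, 160]]
white 286.5 [[322, 157], [309, 162], [317, 181], [329, 176]][ WARN:0@3.511] global loadsave.cpp:1063 imwrite_ Unsupported depth image for selected encoder is fallbacked to CV_8U.
```

```bash
cat > fit.py <<'E'
from h import *
from scipy.optimize import least_squares
np.set_printoptions(precision=4,suppress=True)
o=dict(tool_pos=[ 0.4388,-0.2535,0.2012],tcp_rot=[0.917,0.3988,0.0003,0.0001])
ob=[((240,51.5),None,.102,.008),((322,221),None,-.102,.008),((269.5,79),-.034,.056,.022),((279,103),-.034,.034,.022),((306.5,161),-.034,-.034,.022),((316.5,182.5),-.034,-.056,.022)]
W=[hit('wrist',u,z,o)[:2] for u,_,_,z in ob]
def f(p):
    x,y,t,a=p; c,s=np.cos(t),np.sin(t)
    return np.concatenate([[x+c*(a if X is None else X)-s*Y-w[0],y+s*(a if X is None else X)+c*Y-w[1]] for (u,X,Y,z),w in zip(ob,W)])
r=least_squares(f,[.53,-.23,-.35,-.07]); x,y,t,a=r.x
print(r.x,np.degrees(t),r.fun.reshape(-1,2)*1000)
M=np.array([[np.cos(t),np.sin(t)],[-np.sin(t),np.cos(t)]])
for n,p in dict(bl=(.5608,-.1938),br=(.5355,-.2778),dock=(.5224,-.2745)).items(): print(n,M@(np.array(p)-[x,y])*1000)
E
python3 fit.py
```

```text
[ 0.529  -0.2305 -0.3044 -0.0456] -17.442826209999534 [[ 1.3414  2.8726]
 [-1.0131 -1.8276]
 [-1.6948 -0.5908]
 [ 1.2844  2.1772]
 [-0.1707 -2.3042]
 [ 0.2528 -0.3272]]
bl [19.3045 44.5862]
br [ 20.3472 -43.135 ]
dock [  6.8604 -43.9135]
```

Call:
carry_out(deltas=[{"fingers":2,"offset":[0,0,0],"angular":[0,0,-0.134]},{"fingers":2,"offset":[0,0,0],"angular":[0,0,-0.134]},{"fingers":2,"offset":[0,0,0],"angular":[0,0,-0.134]},{"fingers":2,"offset":[0,0,0],"angular":[0,0,-0.134]},{"fingers":2,"offset":[0,0,0],"angular":[0,0,-0.134]},{"fingers":2,"offset":[0,0,0],"angular":[0,0,-0.134]},{"fingers":2,"offset":[0,0,0],"angular":[0,0,-0.134]},{"fingers":2,"offset":[0,0,0],"angular":[0,0,-0.134]},{"fingers":2,"offset":[0,0,0],"angular":[0,0,-0.134]},{"fingers":2,"offset":[0,0,0],"angular":[0,0,-0.134]}])

```text
clock: 8.7
tool_pos: [0.438, -0.2549, 0.2007]
tcp_rot: [0.47, 0.883, -0.0, -0.0]
ft_force: [0.4, -0.2, -0.1]
grip_width: 0.288
gripper_force: 60.5
```

Call:
carry_out(deltas=[{"fingers":2,"offset":[0,0,0],"angular":[0,0,-0.134]},{"fingers":2,"offset":[0,0,0],"angular":[0,0,-0.134]},{"fingers":2,"offset":[0,0,0],"angular":[0,0,-0.134]},{"fingers":2,"offset":[0,0,0],"angular":[0,0,-0.134]},{"fingers":2,"offset":[0,0,0],"angular":[0,0,-0.134]},{"fingers":2,"offset":[-1.7,3.1,1],"angular":[0,0,0]},{"fingers":2,"offset":[-1.7,3.1,2],"angular":[0,0,0]},{"fingers":2,"offset":[-1.7,3.1,2],"angular":[0,0,0]},{"fingers":2,"offset":[0,0,3],"angular":[0,0,0]},{"fingers":2,"offset":[0,0,0],"angular":[0,0,0]}])

```text
clock: 9.7
tool_pos: [0.5131, -0.1806, 0.1174]
tcp_rot: [0.155, 0.988, 0.001, -0.004]
ft_force: [-0.7, -1.1, -1.5]
grip_width: 0.291
gripper_force: 60.5
```

Call:
carry_out(deltas=[{"fingers":2,"offset":[0,0,0],"angular":[0,0,0]},{"fingers":2,"offset":[0,0,0],"angular":[0,0,0]},{"fingers":2,"offset":[0,0,0],"angular":[0,0,0]}])

```text
clock: 10.0
tool_pos: [0.5157, -0.1833, 0.1222]
tcp_rot: [0.157, 0.988, -0.001, 0.001]
ft_force: [-0.1, 0.1, -0.2]
grip_width: 0.29
gripper_force: 60.5
```

```bash
cat > g.py <<'E'
from h import *
np.set_printoptions(precision=4,suppress=True)
o=ctrl.get_obs(); Rt=R.from_quat(o['tcp_rot']).as_matrix()
print(o['clock'],o['tool_pos'],o['tcp_rot'],np.abs(o['dq']).max(),o['ft_force'],o['joint_positions'])
t=np.radians(-17.3); M=np.array([[np.cos(t),np.sin(t)],[-np.sin(t),np.cos(t)]])
p=M@(np.array(o['tool_pos'])[:2]-[.529,-.2305])*1000
print('tool in tester',p,'toolx yaw',np.degrees(np.arctan2(Rt[1,0],Rt[0,0])),'tilt',Rt[:2,2],'face-lip',p[0]+33-20)
E
cat > l.py <<'E'
from g import *
a=ctrl.camera('wrist'); import time; save(a,'wl%d'%(o['clock']*100))
def T(w): return M@(np.array(w)[:2]-[.529,-.2305])*1000
for n,z in dict(bay_left=.022,bay_right=.022,docked_cell=.022,spare_terminals=o['tool_pos'][2]+.0054).items():
    for c in ('wrist',):
        for r in ctrl.mark_of(n,c)[:2]: print(n,c,round(r['p'],2),np.array(r['uv']),T(hit(c,r['uv'],z,o)))
E
python3 l.py
```

```text
10.0 [ 0.5157 -0.1833  0.1222] [ 0.1571  0.9876 -0.0006  0.0011] 0.004915374853880858 [-0.1497  0.1124 -0.2381] [ 0.8379  0.5579 -0.7164  1.9087  0.482   0.851   1.1257]
tool in tester [-26.7473  41.0537] toolx yaw 161.9251364269034 tilt [ 0.002  -0.0014] face-lip -13.747348717271862
bay_right wrist 0.94 [171.3 269.9] [ 20.8208 -45.1383]
bay_right wrist 0.64 [225.6 233.2] [-11.9225   4.0101]
docked_cell wrist 0.83 [172.7 251.7] [  4.0814 -41.7125]
spare_terminals wrist 0.6 [274.  336.6] [ 8.2653 41.6827]
```

Call:
carry_out(deltas=[{"fingers":2,"offset":[0.8,0.4,0],"angular":[0,0,-0.014]},{"fingers":2,"offset":[0,0,3],"angular":[0,0,0]},{"fingers":2,"offset":[0,0,3],"angular":[0,0,0]},{"fingers":2,"offset":[0,0,1.5],"angular":[0,0,0]},{"fingers":2,"offset":[0,0,0.9],"angular":[0,0,0]},{"fingers":2,"offset":[0,0,0.5],"angular":[0,0,0]},{"fingers":2,"offset":[0,0,0],"angular":[0,0,0]},{"fingers":2,"offset":[0,0,0],"angular":[0,0,0]}])

```text
clock: 11.05
tool_pos: [0.5095, -0.176, 0.0326]
tcp_rot: [0.149, 0.989, -0.0, 0.001]
ft_force: [-0.0, 0.0, -0.9]
grip_width: 0.292
gripper_force: 60.5
```

```bash
cat >> l.py <<'E'
for n,z in dict(bay_left=.022,bay_right=.022,spare_terminals=o['tool_pos'][2]+.0054).items(): 
    for c in('top','scene'):
        if n=='bay_left': ctrl.camera(c)
        for r in ctrl.mark_of(n,c)[:2]: print(n,c,round(r['p'],2),np.array(r['uv']),T(hit(c,r['uv'],z,o)))
E
python3 l.py
```

```text
11.05 [ 0.5095 -0.176   0.0326] [ 0.1493  0.9888 -0.0001  0.0007] 0.005432824422642083 [-0.003   0.0391 -0.9241] [ 0.7533  0.6772 -0.6174  1.9656  0.6078  0.6886  1.0266]
tool in tester [-34.7785  46.2026] toolx yaw 162.82270466915574 tilt [ 0.0013 -0.0005] face-lip -21.778539093992165
bay_left wrist 0.61 [269. 345.] [18.6305 44.5771]
bay_right wrist 0.68 [199.5 291.6] [-16.8334   7.2317]
docked_cell wrist 0.56 [121.4 315. ] [  2.6768 -43.9736]
spare_terminals wrist 0.63 [277.6 334.8] [-0.9615 49.1926]
bay_left top 0.82 [342.7 159.5] [29.2126 47.2062]
bay_left scene 0.63 [275.6 160.9] [34.2244 45.9316]
bay_right scene 0.95 [302.  146.2] [ 22.1601 -43.8288]
spare_terminals top 0.77 [147.6 276.1] [-343.8061  397.5786]
spare_terminals top 0.5 [153.6 241.6] [-267.539   406.9425]
spare_terminals scene 0.82 [256.3 331.4] [-276.3915  425.3594]
spare_terminals scene 0.55 [288.8 356.6] [-357.0944  419.4965]
```

Call:
carry_out(deltas=[{"fingers":2,"offset":[0,-0.15,0.3],"angular":[0,0,0]},{"fingers":2,"offset":[0,0,0.2],"angular":[0,0,0]},{"fingers":2,"offset":[0,0,0.15],"angular":[0,0,0]},{"fingers":2,"offset":[0,0,0],"angular":[0,0,0]},{"fingers":2,"offset":[0,0,0],"angular":[0,0,0]}])

```text
clock: 12.2
tool_pos: [0.5084, -0.1773, 0.0252]
tcp_rot: [0.149, 0.989, 0.0, -0.0]
ft_force: [0.3, -0.4, -0.8]
grip_width: 0.29
gripper_force: 60.5
```

Call:
carry_out(deltas=[{"fingers":2,"offset":[0,0,0.1],"angular":[0,0,0]},{"fingers":2,"offset":[0,0,0],"angular":[0,0,0]},{"fingers":2,"offset":[0,0,0],"angular":[0,0,0]}])

```text
clock: 12.5
tool_pos: [0.5084, -0.1774, 0.0243]
tcp_rot: [0.149, 0.989, -0.0, 0.0]
ft_force: [-1.0, -0.1, 0.0]
grip_width: 0.286
gripper_force: 60.5
```

Call:
carry_out(deltas=[{"fingers":2,"offset":[0,0,0.1],"angular":[0,0,0]},{"fingers":2,"offset":[0,0,0],"angular":[0,0,0]},{"fingers":2,"offset":[0,0,0],"angular":[0,0,0]}])

```text
clock: 12.8
tool_pos: [0.5084, -0.1774, 0.0241]
tcp_rot: [0.149, 0.989, -0.0, 0.0]
ft_force: [-2.0, 1.1, 8.2]
grip_width: 0.291
gripper_force: 61.6
```

Call:
carry_out(deltas=[{"fingers":2,"offset":[0,0,0.1],"angular":[0,0,0]},{"fingers":2,"offset":[0,0,0],"angular":[0,0,0]},{"fingers":2,"offset":[0,0,0],"angular":[0,0,0]}])

```text
clock: 13.1
tool_pos: [0.5085, -0.1774, 0.0241]
tcp_rot: [0.149, 0.989, -0.001, -0.0]
ft_force: [-6.0, 1.7, 17.8]
grip_width: 0.286
gripper_force: 62.8
```

Call:
carry_out(deltas=[{"fingers":2,"offset":[0,0,-0.17],"angular":[0,0,0]},{"fingers":2,"offset":[-0.3,0,0],"angular":[0,0,0]},{"fingers":2,"offset":[-0.4,0,0],"angular":[0,0,0]},{"fingers":2,"offset":[-0.4,0,0],"angular":[0,0,0]},{"fingers":2,"offset":[-0.3,0,0],"angular":[0,0,0]},{"fingers":2,"offset":[0,0,0],"angular":[0,0,0]}])

```text
clock: 13.7
tool_pos: [0.5221, -0.1815, 0.0242]
tcp_rot: [0.149, 0.989, -0.0, -0.0]
ft_force: [-2.1, 0.2, 6.0]
grip_width: 0.288
gripper_force: 61.2
```

Call:
carry_out(deltas=[{"fingers":2,"offset":[-0.2,0,0],"angular":[0,0,0]},{"fingers":2,"offset":[-0.2,0,0],"angular":[0,0,0]},{"fingers":2,"offset":[-0.2,0,0],"angular":[0,0,0]},{"fingers":2,"offset":[0,0,0],"angular":[0,0,0]}])

```text
clock: 14.1
tool_pos: [0.5276, -0.1831, 0.0242]
tcp_rot: [0.149, 0.989, -0.0, -0.0]
ft_force: [-2.4, 0.2, 7.7]
grip_width: 0.288
gripper_force: 61.3
```

```bash
python3 l.py | grep -v 'top\|scene'
```

```text
14.1 [ 0.5276 -0.1831  0.0242] [ 0.1494  0.9888 -0.0001 -0.0004] 0.00471153818558059 [-2.4008  0.1885  7.6838] [ 0.7395  0.7134 -0.606   1.9188  0.6149  0.7029  1.0332]
tool in tester [-15.4654  44.7817] toolx yaw 162.81832839041812 tilt [-0.0009  0.    ] face-lip -2.4653914536452604
docked_cell wrist 0.78 [112.8 295.7] [  3.6823 -43.1357]
spare_terminals wrist 0.58 [277.6 338.2] [20.5387 47.7886]
```

Call:
carry_out(deltas=[{"fingers":2,"offset":[-0.15,0,0],"angular":[0,0,0]},{"fingers":2,"offset":[-0.15,0,0],"angular":[0,0,0]},{"fingers":2,"offset":[-0.15,0,0],"angular":[0,0,0]},{"fingers":2,"offset":[0,0,0],"angular":[0,0,0]}])

```text
clock: 15.15
tool_pos: [0.5317, -0.1844, 0.0242]
tcp_rot: [0.149, 0.989, -0.0, -0.001]
ft_force: [-3.0, 0.0, 5.6]
grip_width: 0.291
gripper_force: 61.4
```

Call:
carry_out(deltas=[{"fingers":2,"offset":[-0.15,0,0],"angular":[0,0,0]},{"fingers":2,"offset":[-0.15,0,0],"angular":[0,0,0]},{"fingers":2,"offset":[0,0,0],"angular":[0,0,0]}])

```text
clock: 15.45
tool_pos: [0.5344, -0.1852, 0.0242]
tcp_rot: [0.149, 0.989, -0.0, -0.001]
ft_force: [-4.5, 1.3, 7.4]
grip_width: 0.29
gripper_force: 61.5
```

Call:
carry_out(deltas=[{"fingers":2,"offset":[-0.1,0,0],"angular":[0,0,0]},{"fingers":2,"offset":[-0.1,0,0],"angular":[0,0,0]},{"fingers":2,"offset":[0,0,0],"angular":[0,0,0]}])

```text
clock: 15.75
tool_pos: [0.5344, -0.1852, 0.0242]
tcp_rot: [0.149, 0.989, -0.0, -0.003]
ft_force: [-9.5, 2.0, 12.8]
grip_width: 0.287
gripper_force: 62.2
```

Call:
carry_out(deltas=[{"fingers":2,"offset":[-0.1,0,0],"angular":[0,0,0]},{"fingers":2,"offset":[-0.1,0,0],"angular":[0,0,0]},{"fingers":2,"offset":[0,0,0],"angular":[0,0,0]}])

```text
clock: 16.05
tool_pos: [0.5357, -0.1856, 0.0241]
tcp_rot: [0.149, 0.989, -0.0, -0.003]
ft_force: [-12.1, 3.1, 16.1]
grip_width: 0.292
gripper_force: 62.5
```

Call:
carry_out(deltas=[{"fingers":2,"offset":[-0.1,0,0],"angular":[0,0,0]},{"fingers":2,"offset":[-0.1,0,0],"angular":[0,0,0]},{"fingers":2,"offset":[0,0,0],"angular":[0,0,0]}])

```text
clock: 16.35
tool_pos: [0.5369, -0.1861, 0.0242]
tcp_rot: [0.149, 0.989, -0.0, -0.004]
ft_force: [-12.7, 3.3, 17.4]
grip_width: 0.29
gripper_force: 62.7
```

Call:
carry_out(deltas=[{"fingers":2,"offset":[-0.1,0,-0.06],"angular":[0,0,0]},{"fingers":2,"offset":[-0.1,0,0],"angular":[0,0,0]},{"fingers":2,"offset":[0,0,0],"angular":[0,0,0]}])

```text
clock: 16.65
tool_pos: [0.5382, -0.1865, 0.0242]
tcp_rot: [0.149, 0.989, -0.0, -0.005]
ft_force: [-13.7, 4.3, 14.5]
grip_width: 0.286
gripper_force: 62.3
```

Call:
carry_out(deltas=[{"fingers":2,"offset":[-0.1,0,0],"angular":[0,0,0]},{"fingers":2,"offset":[-0.1,0,0],"angular":[0,0,0]},{"fingers":2,"offset":[0,0,0],"angular":[0,0,0]}])

```text
clock: 16.95
tool_pos: [0.5396, -0.1869, 0.0242]
tcp_rot: [0.149, 0.989, -0.0, -0.005]
ft_force: [-14.6, 4.1, 16.0]
grip_width: 0.29
gripper_force: 62.6
```

Call:
carry_out(deltas=[{"fingers":2,"offset":[-0.1,0,-0.03],"angular":[0,0,0]},{"fingers":2,"offset":[-0.1,0,0],"angular":[0,0,0]},{"fingers":2,"offset":[0,0,0],"angular":[0,0,0]}])

```text
clock: 17.25
tool_pos: [0.5396, -0.1869, 0.0242]
tcp_rot: [0.149, 0.989, -0.0, -0.007]
ft_force: [-19.6, 5.1, 19.0]
grip_width: 0.29
gripper_force: 63.0
```

Call:
carry_out(deltas=[{"fingers":2,"offset":[-0.1,0,0],"angular":[0,0,0]},{"fingers":2,"offset":[0,0,0],"angular":[0,0,0]},{"fingers":2,"offset":[0,0,0],"angular":[0,0,0]}])

```text
clock: 17.55
tool_pos: [0.5396, -0.1869, 0.0242]
tcp_rot: [0.149, 0.989, -0.0, -0.008]
ft_force: [-21.4, 5.9, 22.4]
grip_width: 0.284
gripper_force: 63.3
```

```bash
python3 l.py | grep -v 'spare'; python3 -c "
from rig import ctrl
o=ctrl.get_obs(); print(o['clock'],o['tool_pos'],o['ft_force'],o['grip_width'],o['gripper_force'])
print(ctrl.hand_in())"
```

```text
17.55 [ 0.5396 -0.1869  0.0242] [ 0.1493  0.9888 -0.0004 -0.0084] 0.0018869231372120895 [-21.4407   5.9044  22.4022] [ 0.7316  0.7347 -0.6071  1.8757  0.6061  0.7417  1.0475]
tool in tester [-2.7973 44.7705] toolx yaw 162.8237606303967 tilt [-0.0166  0.0016] face-lip 10.202738162504392
docked_cell wrist 0.62 [107.8 271.4] [  1.5035 -43.2301]
bay_left top 0.8 [342.7 158.6] [31.2435 47.7487]
bay_left scene 0.74 [280.3 161.7] [23.3981 39.5698]
bay_right top 0.9 [379.2 175.5] [ 16.1192 -43.5439]
bay_right scene 0.96 [299.7 147.5] [ 23.1886 -35.7449]
18.2 [ 0.53963772 -0.18693731  0.02416498] [-21.35613957   6.3227789   21.44979213] 0.28667367697686597 63.28883171081543
the job is handed in; nothing more can be done
None
```

The spare battery is in the left bay, fed in about 5.5 mm past first contact to the firm stop and held there at about 22 N; I didn't touch the docked battery, and the job was handed in at 18.2 s.

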